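Find the loose clamp bolt and hold its cap open

ROBOT

A 6-joint arm with a two-finger parallel gripper is mounted at the origin on the work surface. World frame = base frame: x ahead of the robot, y to its left, z up, the work surface at z = 0. Lengths are in m, angles in degrees, forces in N, time in s.
With the tool pointing down it reaches from about 0.2 to 0.875 m from the base axis. Payload 3.4 kg.
Tool frame: the origin (TCP) lies between the finger pads; the fingertips stand tip_reach ahead of it and the grasp point (between the pads) lies 6 mm ahead of it (tip_reach is the distance from the TCP to the fingertips, in m); z points along the fingers, y is the direction in which the jaws open and shut (so a half turn about z gives the same grasp; the last joint's range is limited). The gripper opens to 94 mm and grips with 3 to 60 N. Pads are 16 mm wide; open, the fingers measure 119 mm over their backs; the gripper's body (75 mm by 177 mm) begins 78 mm behind the grasp point.
Start: joints at [-73.969, 15.808, 86.224, -0, 77.962, -6.933], TCP at [0.224, -0.529, 0.23] pointing down, gripper open.
Joint ranges: [-165.64, 165.64], [-43.16, 119.46], [12.63, 154.43], [-67.54, 247.53], [6.08, 155.33], [-154.97, 154.97]. Speed limits (degrees/s): [147.25, 147.25, 180, 180, 180, 180].

INTERFACE

Orientations are given as a 3x3 rotation matrix whose columns are the frame's x, y, z axes.
In Python, from bench import observe, camera, sign_off, tip_reach gives the robot as it stands.
- The arm moves only by the shell command python3 -m pendant 'ROWS'. ROWS is JSON, a list of rows, each a list of 3 entries, a list of its own where there are three numbers: the shift along the tool's x, y, z in cm, then the turn about the tool's z in rad, then the closure, from -1 (fully open) to 1 (shut). A call has exactly 5 rows; each row is the pose to reach, as a shift and turn from the pose commanded when the call began, along the tool's axes at that moment; what a row does not reach only later rows make up. A row lasts 1/12 s, in which the tool goes at most 41.7 mm and 7.16 degrees, less where a joint would pass 70% of its speed; a pose out of reach is approached as far as the arm can. A call with a gripper value outside its range is refused whole. The fingers move at their own pace and stop on an object; the grip force is fixed at half the most. Time passes only in rows, so rows that repeat a pose let the fingers close, or fill a call up. It gives the time, the measured TCP pose, the force and the opening at its end, in the units of the state.
- observe(): the state, without advancing time (a new reading comes with each control period).
- camera(name): name is "side" or "top" or "wrist"; returns a dict with "frame" (400x640x3 uint8, blue, green, red), "z_map" (400x640 float32, m along the optical axis (not along the pixel's ray), 0 where there is no reading), "camera_matrix" (3x3 intrinsics, pixels), "origin" and "rotation" of the camera in the world. Camera axes: x right, y down, z forward; pixel columns grow to the right and rows downward; lengths in m; the calibration is good to about 2 mm. A picture is of the moment at which its call begins.
- sign_off(): hands the job in, once; it reports no verdict.
The state is a dict: "time_s": time; "joint_positions": joint angles; "dq": joint speeds; "joint_efforts": joint torques, N m; "eef_pos": TCP position; "tcp_rot": TCP orientation; "ft_force": force on the tool from outside, world axes, zero at the start; "torque": the same for the moment, N m; "opening": opening from 0.0 (shut) to 1.0 (fully open).
Only numpy, scipy, OpenCV 4.12 (cv2) and the standard library are available. Lean on these libraries where they do the work, as an engineer would, in place of code of your own. Each camera call takes 0.05 s, during which the arm holds its last target.

TASK

First clear the emery stick off the clamp block's caps: lay it lengthwise along the top of the dark, narrow raised rest and let go of it. Then tap the brass bolts from above, one by one, until you find the loose one of the three, which sinks and stays down, and by its red bar swing that bolt's cap up to about 45 degrees. Finish still holding that cap open in the gripper, with the other two caps never opened, the stick on its rest and everything else on the bench left alone.

Things in the scene. Friction and masses are not known exactly. Their poses are not given: they have to be found in the camera images.
- block: Green steel mould clamp block, 120 (x) x 300 (y) x 34 mm high, fixed to the bench. Origin: centre of its underside, on the bench; +x points from the red lift bars to the hinges (roughly away from the robot), y along the row of three bays, z up. Bays 1, 2, 3 lie at block y = +95, 0, -95 mm. Each bay has a bolt (25 mm to -x of the centre) and a hinged cap.
- stick_mid (a point): Centre of the emery stick: a flat wooden stick 160 x 22 x 14 mm, pale wood with a red-brown abrasive band, about 60 g, loose. x along its length, z up through its 14 mm thickness. It starts lying flat across the caps behind the bolts, roughly along the block's y, its underside 42 mm above the bench.
- rest_top (a point): Centre of the top face of the dark wooden stick rest, a narrow raised rail with a flat top 130 mm (x, along it) x 32 mm (y) and 60 mm above the bench, no lips; its foot is 100 x 70 x 12 mm. Fixed.
- bolt_1_top (a point): Centre of the top of bolt 1's brass head, 20 mm across, 6 mm thick, which stands up through a 34 x 34 mm window in cap 1; its top starts 58 mm above the bench, 16 mm above the cap's upper face. All three look alike.
- bolt_1 (a joint): How far bolt 1 has sunk (m), 0 at the start, 0.008 at most. Tapped from above, the one loose bolt sinks the full 8 mm at about 1.5 N and stays down; a tight bolt gives about 1 mm at most. Which one is loose changes every time.
- cap_1 (a joint): Opening of cap 1 (rad): 0 lying flat and shut, grows as its robot-side edge swings up about the hinge line at the far edge, stops at 1.3. No spring or catch; 200 g; falls shut if let go at any angle. The cap is an aluminium plate 100 x 80 x 6 mm, top face 42 mm above the bench when shut.
- cap_1_bar (a point): Middle of the red lift bar of cap 1: a round bar 10 mm thick, 68 mm long along the block's y, carried on two 8 mm arms at its ends (60 mm free between them). When shut it is 54 mm above the bench and 35 mm out in front of the block with only bench below it; free gap of 40 mm between bar and cap plate. A gripper may pinch it from above with a finger before and behind it, and it can turn in the fingers as the cap swings.
- cap_1_hinge (a point): Middle of the hinge line of cap 1 (the line runs along the block's y), 36 mm above the bench; the bar lies 145 mm to block -x and 18 mm above it when shut, so it swings on a 146 mm radius.
- bolt_2_top (a point): Centre of the top of bolt 2's brass head, 20 mm across, 6 mm thick, which stands up through a 34 x 34 mm window in cap 2; its top starts 58 mm above the bench, 16 mm above the cap's upper face. All three look alike.
- bolt_2 (a joint): How far bolt 2 has sunk (m), 0 at the start, 0.008 at most. Tapped from above, the one loose bolt sinks the full 8 mm at about 1.5 N and stays down; a tight bolt gives about 1 mm at most. Which one is loose changes every time.
- cap_2 (a joint): Opening of cap 2 (rad): 0 lying flat and shut, grows as its robot-side edge swings up about the hinge line at the far edge, stops at 1.3. No spring or catch; 200 g; falls shut if let go at any angle. The cap is an aluminium plate 100 x 80 x 6 mm, top face 42 mm above the bench when shut.
- cap_2_bar (a point): Middle of the red lift bar of cap 2: a round bar 10 mm thick, 68 mm long along the block's y, carried on two 8 mm arms at its ends (60 mm free between them). When shut it is 54 mm above the bench and 35 mm out in front of the block with only bench below it; free gap of 40 mm between bar and cap plate. A gripper may pinch it from above with a finger before and behind it, and it can turn in the fingers as the cap swings.
- cap_2_hinge (a point): Middle of the hinge line of cap 2 (the line runs along the block's y), 36 mm above the bench; the bar lies 145 mm to block -x and 18 mm above it when shut, so it swings on a 146 mm radius.
- bolt_3_top (a point): Centre of the top of bolt 3's brass head, 20 mm across, 6 mm thick, which stands up through a 34 x 34 mm window in cap 3; its top starts 58 mm above the bench, 16 mm above the cap's upper face. All three look alike.
- bolt_3 (a joint): How far bolt 3 has sunk (m), 0 at the start, 0.008 at most. Tapped from above, the one loose bolt sinks the full 8 mm at about 1.5 N and stays down; a tight bolt gives about 1 mm at most. Which one is loose changes every time.
- cap_3 (a joint): Opening of cap 3 (rad): 0 lying flat and shut, grows as its robot-side edge swings up about the hinge line at the far edge, stops at 1.3. No spring or catch; 200 g; falls shut if let go at any angle. The cap is an aluminium plate 100 x 80 x 6 mm, top face 42 mm above the bench when shut.
- cap_3_bar (a point): Middle of the red lift bar of cap 3: a round bar 10 mm thick, 68 mm long along the block's y, carried on two 8 mm arms at its ends (60 mm free between them). When shut it is 54 mm above the bench and 35 mm out in front of the block with only bench below it; free gap of 40 mm between bar and cap plate. A gripper may pinch it from above with a finger before and behind it, and it can turn in the fingers as the cap swings.
- cap_3_hinge (a point): Middle of the hinge line of cap 3 (the line runs along the block's y), 36 mm above the bench; the bar lies 145 mm to block -x and 18 mm above it when shut, so it swings on a 146 mm radius.
- caliper: Bystander, to be left alone: steel slide caliper, 210 mm long, 75 mm across the jaws, 9 mm high, lying flat. Origin: centre of its underside.
- brush: Bystander, to be left alone: bench brush, about 200 mm long. Origin: centre of its underside.
- jar: Bystander, to be left alone: amber jar with black lid, 60 mm across, 65 mm high. Origin: centre of its underside.
- spool: Bystander, to be left alone: red spool, 36 mm across, 42 mm high. Origin: centre of its underside.
- bangle: Bystander, to be left alone: brass ring, 68 mm across, 6 mm high, lying flat. Origin: centre of its underside.

How it is judged:
By the outcome, as a careful person would: the job done as asked, in the order asked, and still so for the second after the job is handed in, while the arm keeps its last pose, push and grip.
It also fails if it takes over 58 s, if anything falls off the work surface, if the arm or the gripper's body presses on something with over 40 N, if the wrist force passes 120 N, or if a joint passes its speed limit or range.

## Working session

There is one attempt and no reset: what is moved stays moved. The work goes in short steps, Python scripts to look and compute and a shell command to move; the robot and the scene stay as the last step left them, time stands still between calls to the robot, and variables do not carry over. Pictures are saved under pics/ and viewed, and the job is handed in when it is done.

```bash
mkdir -p pics; ls; python3 - <<'E'
from bench import observe,camera,tip_reach
import cv2
print(tip_reach,observe())
for n in ("side","top","wrist"):
    c=camera(n);cv2.imwrite(f"pics/{n}0.png",c["frame"]);print(n,c["camera_matrix"],c["origin"],c["rotation"])
E
```

```text
pics
0.025 {'time_s': 0.0, 'joint_positions': array([-7.39673071e+01,  1.58441802e+01,  8.62915789e+01, -1.23766689e-03,
        7.79611015e+01, -6.93310954e+00]), 'dq': array([ 0.01668468, -0.00134301, -0.01373358, -0.05278322,  0.05816775,
        0.0552169 ]), 'joint_efforts': array([ 7.31019118e-04, -4.04590023e+01, -2.37231141e+01,  7.04669394e-02,
        3.45993473e-02, -1.46660291e-04]), 'eef_pos': array([ 0.22420086, -0.52894871,  0.22966428]), 'tcp_rot': array([[ 9.20736181e-01,  3.90185402e-01, -4.87206553e-04],
       [ 3.90185663e-01, -9.20734776e-01,  1.61894644e-03],
       [ 1.83101252e-04, -1.68072358e-03, -9.99998571e-01]]), 'ft_force': array([-0.2397454 ,  0.25783018, -0.67122314]), 'torque': array([-0.04428275,  0.04288074,  0.01409039]), 'opening': 0.9980302476800901}
side [[426.53628745   0.         317.71279686]
 [  0.         426.53628745 193.48524203]
 [  0.           0.           1.        ]] [0.28493348 0.61631581 0.93589262] [[-0.91379359 -0.31433149  0.25724888]
 [-0.40614773  0.69926514 -0.58827909]
 [ 0.00502947 -0.64204671 -0.76664902]]
top [[446.64520501   0.         313.8464976 ]
 [  0.         446.64520501 200.55725124]
 [  0.           0.           1.        ]] [ 0.36318099 -0.06093828  1.13896467] [[-0.01316859 -0.98166438  0.19016215]
 [-0.99980393  0.01573949  0.01201544]
 [-0.01478818 -0.18996664 -0.98167917]]
wrist [[320.69794686   0.         315.48901001]
 [  0.         320.69794686 203.63519941]
 [  0.           0.           1.        ]] [ 0.29917614 -0.49675852  0.38441678] [[ 0.39078437 -0.88335187 -0.25879924]
 [-0.92048136 -0.37541127 -0.10853772]
 [-0.00127915  0.28063472 -0.95981379]]
```

View pics/top0.png

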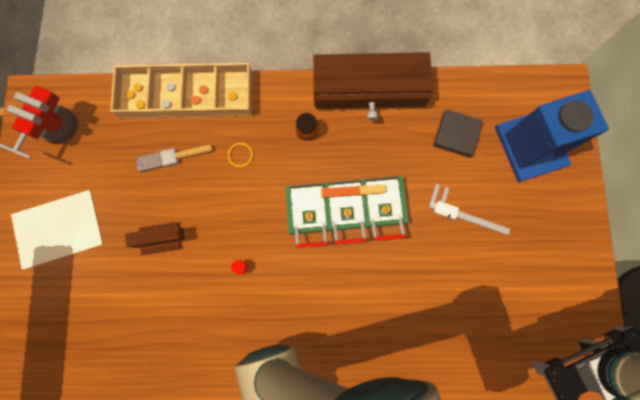

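View pics/side0.png

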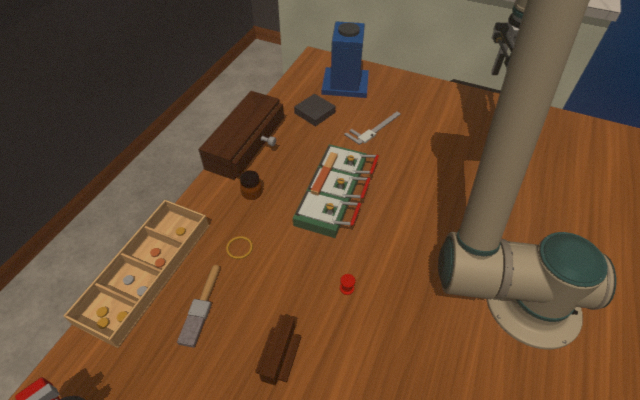

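View pics/wrist0.png

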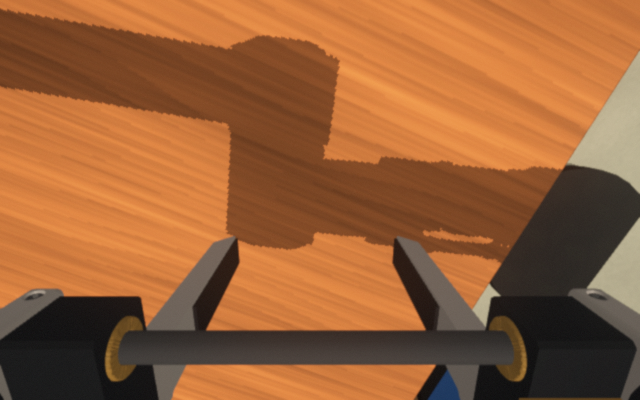

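The top view shows the block at about (348,207), with the stick at (355,191). The rest is at (155,236), the spool at (240,267) and the caliper at (470,213). I'll enlarge these.

```bash
python3 - <<'E'
import cv2,numpy as np
t=cv2.imread("pics/top0.png");s=cv2.imread("pics/side0.png")
def crop(im,x0,y0,x1,y1,k,n):
    c=cv2.resize(im[y0:y1,x0:x1],None,fx=k,fy=k,interpolation=cv2.INTER_CUBIC)
    for x in range((x0+9)//10*10,x1,10): cv2.line(c,((x-x0)*k,0),((x-x0)*k,6),(255,255,255),1); 
    for x in range((x0+19)//20*20,x1,20): cv2.putText(c,str(x),((x-x0)*k,16),0,.35,(255,255,0))
    for y in range((y0+9)//10*10,y1,10): cv2.line(c,(0,(y-y0)*k),(6,(y-y0)*k),(255,255,255),1); cv2.putText(c,str(y),(8,(y-y0)*k+4),0,.35,(255,255,0))
    cv2.imwrite(f"pics/{n}.png",c)
crop(t,280,165,415,255,5,"t_block"); crop(t,110,205,210,265,7,"t_rest")
crop(s,285,135,390,240,5,"s_block"); crop(s,240,305,320,395,6,"s_rest")
E
```

```text
(no output)
```

View pics/t_block.png

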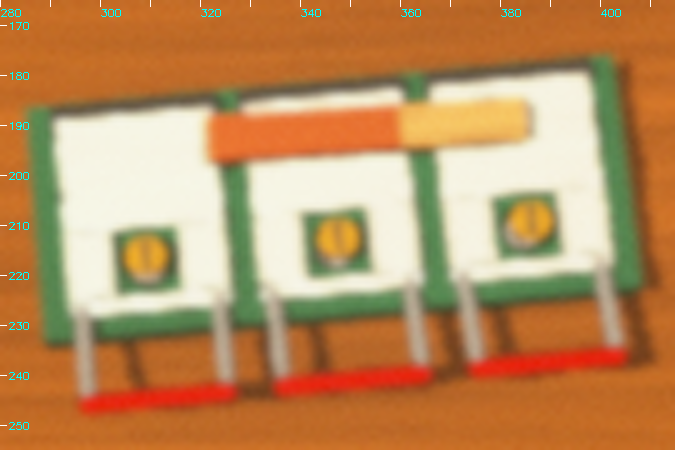

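View pics/t_rest.png

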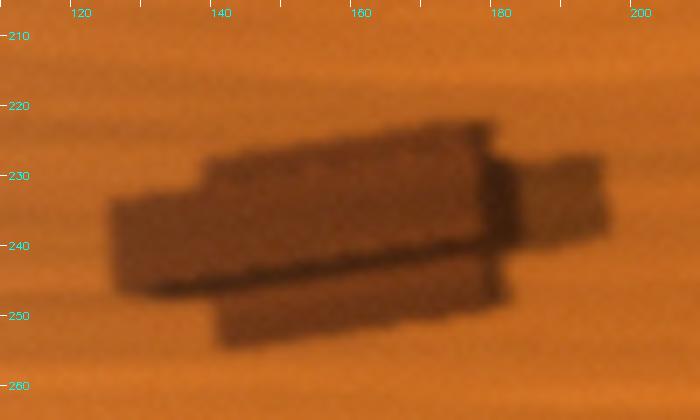

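View pics/s_block.png

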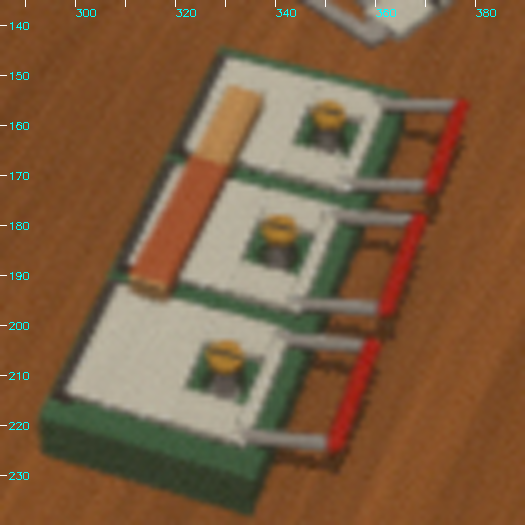

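View pics/s_rest.png

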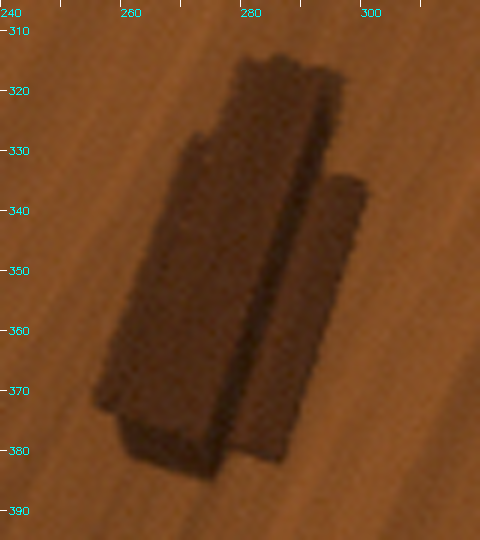

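```bash
cat > h.py <<'E'
import numpy as np,cv2
from bench import observe,camera
def ray(c,u,v):
    K=c["camera_matrix"]; d=np.array([(u-K[0,2])/K[0,0],(v-K[1,2])/K[1,1],1.]); return np.array(c["origin"]),np.array(c["rotation"])@d
def tri(*obs):
    A=np.zeros((3,3));b=np.zeros(3);L=[]
    for c,u,v in obs:
        o,d=ray(c,u,v);d=d/np.linalg.norm(d);P=np.eye(3)-np.outer(d,d);A+=P;b+=P@o;L.append((o,P))
    x=np.linalg.solve(A,b); return x,[np.linalg.norm(P@(x-o))*1e3 for o,P in L]
def onz(c,u,v,z):
    o,d=ray(c,u,v); return o+d*(z-o[2])/d[2]
def cloud(c):
    K=c["camera_matrix"];z=c["z_map"];v,u=np.mgrid[:z.shape[0],:z.shape[1]]
    P=np.stack([(u-K[0,2])/K[0,0]*z,(v-K[1,2])/K[1,1]*z,z],-1)
    return P@np.array(c["rotation"]).T+np.array(c["origin"])
E
python3 - <<'E'
from h import *
np.set_printoptions(precision=4,suppress=True)
t=camera("top");s=camera("side")
O=dict(b1=((309.2,215.8),(329.8,206)),b2=((347.6,212.8),(341,180.6)),b3=((386,209),(350.6,157.5)),
bar1=((311.5,243.5),(355.7,214)),bar2=((350.2,240.5),(365.4,188)),bar3=((389.5,237.3),(374,164)),stick=((354,190.8),(324.4,172)))
for n,(a,b) in O.items():
    x,e=tri((t,*a),(s,*b));print(n,x,np.round(e,1))
for n,c,box in (("top",t,(110,205,210,265)),("side",s,(240,305,320,395))):
    P=cloud(c)[box[1]:box[3],box[0]:box[2]].reshape(-1,3)
    m=(P[:,2]>.05)&(P[:,2]<.07);Q=P[m]
    r=cv2.minAreaRect((Q[:,:2]*1000).astype(np.float32));print(n,"rest",m.sum(),np.median(Q[:,2]),r)
for n,c,box in (("top",t,(280,165,415,255)),("side",s,(285,135,390,240))):
    P=cloud(c)[box[1]:box[3],box[0]:box[2]].reshape(-1,3);F=c["frame"][box[1]:box[3],box[0]:box[2]].reshape(-1,3)
    h=cv2.cvtColor(F[None],cv2.COLOR_BGR2HSV)[0]
    m=(P[:,2]>.050)&(P[:,2]<.066);Q=P[m]
    for k,(lo,hi) in dict(all=((.05,.07)),cap=(.037,.046)).items():
        Q=P[(P[:,2]>lo)&(P[:,2]<hi)];print(n,k,len(Q),np.median(Q[:,2]),cv2.minAreaRect((Q[:,:2]*1000).astype(np.float32)))
E
```

```text
b1 [ 0.5353 -0.0357  0.0519] [0.4 0.4]
b2 [ 0.5414 -0.1303  0.0528] [0.1 0.1]
b3 [ 0.5495 -0.225   0.053 ] [0.1 0.1]
bar1 [ 0.4657 -0.0407  0.0493] [2. 2.]
bar2 [ 0.4723 -0.1351  0.0497] [1.3 1.3]
bar3 [ 0.4796 -0.2309  0.0501] [0.3 0.3]
stick [ 0.5987 -0.1483  0.0446] [0.3 0.3]
top rest 735 0.06028535950950609 ((491.7188415527344, 349.07080078125), (33.022098541259766, 131.24288940429688), 7.842806339263916)
side rest 1028 0.05956433491841029 ((491.14288330078125, 350.4268798828125), (33.353878021240234, 130.73387145996094), 8.278656005859375)
top all 1288 0.05664923520403731 ((538.5386962890625, -128.22300720214844), (142.0207977294922, 265.9488220214844), 4.332571029663086)
top cap 3104 0.04179558498247393 ((560.1602783203125, -126.95590209960938), (132.82369995117188, 297.6163024902344), 4.500118255615234)
side all 812 0.05637209286316708 ((538.2279052734375, -125.67355346679688), (142.1369171142578, 264.9742431640625), 4.507336616516113)
side cap 2017 0.04156801701196866 ((557.873291015625, -121.36930847167969), (135.78555297851562, 294.781494140625), 4.021028995513916)
```

```bash
python3 - <<'E'
from h import *
np.set_printoptions(precision=4,suppress=True)
t=camera("top");s=camera("side")
th=np.radians(4.4);ex=np.array([np.cos(th),np.sin(th)]);ey=np.array([-ex[1],ex[0]])
for n,c,box in (("top",t,(280,165,415,255)),("side",s,(285,135,390,240))):
    P=cloud(c)[box[1]:box[3],box[0]:box[2]].reshape(-1,3)
    c0=np.array([.5414,-.1303])+.025*ex
    q=(P[:,:2]-c0)@np.stack([ex,ey],1)
    st=P[(P[:,2]>.049)&(P[:,2]<.062)&(q[:,0]>.005)]
    print(n,"stick",len(st),np.median(st[:,2]),cv2.minAreaRect((st[:,:2]*1000).astype(np.float32)))
    for i,y in enumerate((.095,0,-.095)):
        b=P[(P[:,2]>.052)&(P[:,2]<.066)&(np.hypot(q[:,0]+.025,q[:,1]-y)<.025)]
        r=P[(P[:,2]>.045)&(P[:,2]<.066)&(q[:,0]<-.08)&(abs(q[:,1]-y)<.04)]
        print("bolt",i+1,len(b),b.mean(0),"bar",len(r),(r.min(0)+r.max(0))/2, np.median(r,0))
E
```

```text
top stick 599 0.056127342892831944 ((597.719482421875, -142.857177734375), (23.8209171295166, 159.65748596191406), 2.6792054176330566)
bolt 1 52 [ 0.5355 -0.0341  0.0583] bar 152 [ 0.4696 -0.0394  0.0565] [ 0.4658 -0.0394  0.0577]
bolt 2 49 [ 0.5422 -0.1281  0.0583] bar 150 [ 0.4776 -0.1332  0.056 ] [ 0.4736 -0.1339  0.0573]
bolt 3 52 [ 0.55   -0.2231  0.0579] bar 151 [ 0.4838 -0.2281  0.0569] [ 0.4808 -0.2265  0.0571]
side stick 374 0.05569156055418811 ((596.2182006835938, -146.73577880859375), (175.7456512451172, 31.421510696411133), 89.66956329345703)
bolt 1 44 [ 0.5341 -0.0313  0.0574] bar 107 [ 0.4698 -0.0377  0.0552] [ 0.4655 -0.0372  0.0566]
bolt 2 35 [ 0.5422 -0.1258  0.0575] bar 90 [ 0.4766 -0.1329  0.056 ] [ 0.4727 -0.1298  0.0571]
bolt 3 32 [ 0.5491 -0.2202  0.0576] bar 81 [ 0.4842 -0.2267  0.0552] [ 0.4804 -0.2265  0.0567]
```

```bash
cat > d.py <<'E'
# usage: d.py x y z jawyaw  -> tool-axis shift (cm) and turn
import sys
from h import *
x,y,z,yw=map(float,sys.argv[1:5]); s=observe(); R=s["tcp_rot"]
d=R.T@(np.array([x,y,z])-s["eef_pos"])*100
cur=np.degrees(np.arctan2(R[1,1],R[0,1])); a=(yw-cur+90)%180-90
print("t",round(s["time_s"],2),"pos",np.round(s["eef_pos"],4),"jaw",round(cur,1),"open",round(s["opening"]*94,1),"F",np.round(s["ft_force"],1))
print("shift cm",np.round(d,2),"turn rad",round(-np.radians(a),3), "q",np.round(s["joint_positions"],0))
E
python3 d.py 0.598 -0.143 0.2 2.7
python3 -m pendant '[[[3.7,-1.6,0],-0.12,0],[[7.5,-3.2,0],-0.24,0],[[11.3,-4.8,0],-0.36,0],[[15,-6.4,0],-0.48,0],[[18.8,-8,0],-0.6,0]]'
python3 d.py 0.598 -0.143 0.2 2.7
```

```text
t 0.35 pos [ 0.2243 -0.5293  0.2303] jaw -67.0 open 94.2 F [0.2 0.4 0.3]
shift cm [ 49.48 -20.99   3.04] turn rad -1.217 q [-74.  16.  86.   0.  78.  -7.]
time_s: 0.77
eef_pos: [0.367, -0.3811, 0.2306]
tcp_rot: [[0.535, 0.845, 0.0], [0.845, -0.535, -0.0], [-0.0, 0.0, -1.0]]
ft_force: [0.1, -0.5, 0.2]
opening: 0.683
t 0.77 pos [ 0.367  -0.3811  0.2306] jaw -32.4 open 64.2 F [ 0.1 -0.5  0.2]
shift cm [32.47  6.76  3.06] turn rad -0.612 q [-54.  12.  92.  -0.  76. -21.]
```

```bash

python3 -m pendant '[[[3.9,0.8,0.2],-0.12,0],[[7.8,1.6,0.4],-0.24,0],[[11.7,2.4,0.6],-0.36,0],[[15.6,3.2,0.8],-0.48,0],[[19.5,4,1],-0.6,0]]' | head -2
python3 d.py 0.570 -0.143 0.2 2.7
```

```text
time_s: 1.18
eef_pos: [0.5062, -0.2382, 0.2206]
t 1.18 pos [ 0.5062 -0.2382  0.2206] jaw 2.1 open 47.4 F [ 0.5 -0.5  0.1]
shift cm [9.28 6.71 2.06] turn rad -0.011 q [-32.  15.  89.  -0.  76. -34.]
```

```bash

python3 -m pendant '[[[3.3,1.8,0.7],-0.01,0],[[6.5,3.6,1.4],-0.01,0],[[9.3,6.7,2.1],-0.01,0],[[9.3,9,2.1],-0.01,0],[[9.3,9.5,2.1],-0.01,0]]' | head -2
python3 d.py 0.598 -0.143 0.072 2.7
python3 - <<'E'
from h import *
c=camera("wrist");np.save("w1.npy",c,allow_pickle=True);cv2.imwrite("pics/w1.png",c["frame"])
P=cloud(c);m=(P[...,2]>.049)&(P[...,2]<.064)&(P[...,0]>.58)&(P[...,0]<.62)&(abs(P[...,1]+.143)<.1)
Q=P[m];print(len(Q),np.median(Q[:,2]),cv2.minAreaRect((Q[:,:2]*1000).astype(np.float32)))
E
```

```text
time_s: 1.6
eef_pos: [0.6006, -0.142, 0.1988]
t 1.6 pos [ 0.6006 -0.142   0.1988] jaw 2.5 open 46.9 F [ 0.8 -0.1  0.9]
shift cm [-0.09 -0.29 12.68] turn rad -0.003 q [-20.  20.  84.   0.  76. -22.]
3763 0.05659706406089282 ((596.56787109375, -143.0692596435547), (22.13732147216797, 159.59947204589844), 2.9391372203826904)
```

View pics/w1.png

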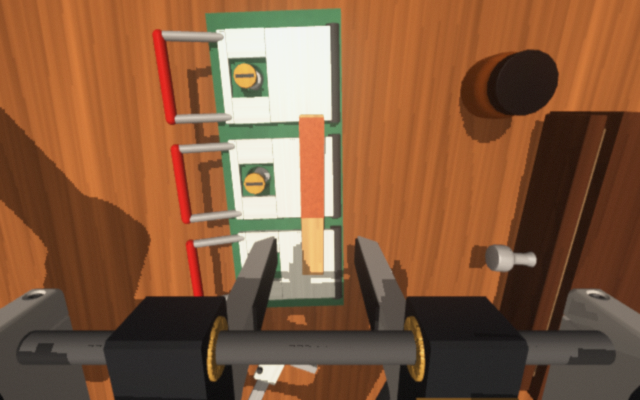

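The wrist view shows the stick at (313,195), between the fingers' x range, clear of the bolts at (245,76) and (255,183). All three views agree on its centre, about (0.597, -0.143), with its top at 56 mm. I'll go down now.

```bash

python3 -m pendant '[[[-0.1,-0.4,3],0,0],[[-0.1,-0.4,6.5],0,0],[[-0.1,-0.4,10],0,0],[[-0.1,-0.4,12],0,0],[[-0.1,-0.4,12.7],0,0]]' | head -2
python3 d.py 0.597 -0.143 0.072 2.7
```

```text
time_s: 2.07
eef_pos: [0.5895, -0.1454, 0.069]
t 2.07 pos [ 0.5895 -0.1454  0.069 ] jaw 2.2 open 47.0 F [-1.   0.5 -0.7]
shift cm [ 0.22  0.76 -0.3 ] turn rad -0.009 q [-20.  26.  95.  -0.  59. -23.]
```

```bash

python3 -m pendant '[[[0.2,0.7,-0.2],0,0],[[0.2,0.7,-0.2],0,0],[[0.2,0.7,-0.2],0,1],[[0.2,0.7,-0.2],0,1],[[0.2,0.7,-0.2],0,1]]' | head -2
python3 d.py 0.597 -0.143 0.072 2.7
```

```text
time_s: 2.48
eef_pos: [0.6011, -0.1433, 0.0761]
t 2.48 pos [ 0.6011 -0.1433  0.0761] jaw 2.3 open 30.4 F [-0.1 -0.8  0. ]
shift cm [ 0.05 -0.41  0.41] turn rad -0.007 q [-20.  26.  94.  -0.  60. -22.]
```

```bash

python3 -m pendant '[[[0,-0.4,0.4],0,0.3],[[0,-0.4,0.4],0,0.3],[[0,-0.4,0.4],0,0.3],[[0,-0.4,0.4],0,0.3],[[0,-0.4,0.4],0,0.3]]' | head -2
python3 d.py 0.597 -0.143 0.070 2.7
```

```text
time_s: 2.9
eef_pos: [0.5963, -0.1431, 0.0705]
t 2.9 pos [ 0.5963 -0.1431  0.0705] jaw 2.3 open 32.7 F [-0.8  0.3 -0.5]
shift cm [0.01 0.07 0.05] turn rad -0.007 q [-20.  26.  94.  -0.  59. -22.]
```

Now close.

```bash

python3 -m pendant '[[[0,0,0],0,1],[[0,0,0],0,1],[[0,0,0],0,1],[[0,0,0],0,1],[[0,0,0],0,1]]' | head -2
python3 d.py 0.597 -0.143 0.16 2.7
```

```text
time_s: 3.32
eef_pos: [0.5964, -0.1431, 0.0705]
t 3.32 pos [ 0.5964 -0.1431  0.0705] jaw 2.3 open 22.1 F [ 0.4 -0.6  0. ]
shift cm [ 0.01  0.06 -8.95] turn rad -0.007 q [-20.  26.  94.  -0.  59. -22.]
```

```bash

python3 -m pendant '[[[0,0,-2.5],0,1],[[0,0,-5],0,1],[[1,0,-7.5],0,1],[[4,0,-9],0,1],[[7.5,-1,-9],0,1]]' | head -2
python3 d.py 0.4915 0.3495 0.16 8.0
```

```text
time_s: 3.73
eef_pos: [0.5874, -0.0701, 0.1642]
t 3.73 pos [ 0.5874 -0.0701  0.1642] jaw 2.1 open 21.5 F [ 0.2  1.2 -1. ]
shift cm [42.28 -8.04  0.22] turn rad -0.103 q [-14.  19.  91.  -0.  69. -16.]
```

```bash
python3 -c "
from h import *
cv2.imwrite('pics/w2.png',camera('wrist')['frame'])"
```

```text
(no output)
```

View pics/w2.png

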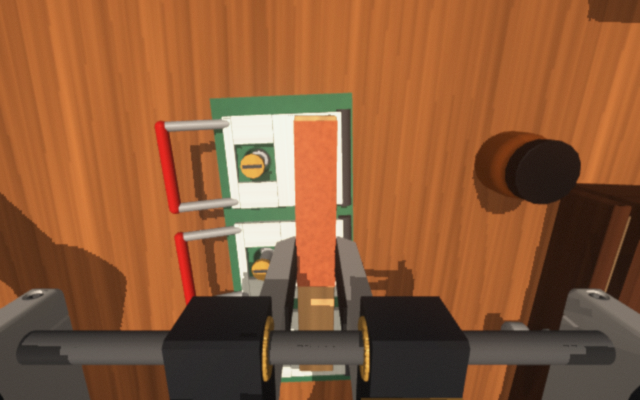

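The stick is held level in the fingers, its near end at (315,118). I'll carry it to the rest.

```bash

python3 -m pendant '[[[4,-0.7,0],-0.02,1],[[8,-1.5,0],-0.04,1],[[12,-2.3,0],-0.06,1],[[16,-3,0],-0.08,1],[[20,-3.8,0],-0.1,1]]' | head -2
python3 d.py 0.4915 0.3495 0.16 8.0
```

```text
time_s: 4.2
eef_pos: [0.5363, 0.1313, 0.1602]
t 4.2 pos [0.5363 0.1313 0.1602] jaw 8.1 open 21.5 F [ 0.1  1.1 -0.4]
shift cm [ 2.224e+01 -1.380e+00  2.000e-02] turn rad 0.001 q [ 7. 17. 95. -0. 68. -2.]
```

```bash

python3 -m pendant '[[[4,-0.3,0],0,1],[[8,-0.6,0],0,1],[[12,-0.9,0],0,1],[[16,-1.2,0],0,1],[[19.5,-1.4,0],0,1]]' | head -2
python3 -m pendant '[[[1.8,0,0],0,1],[[1.8,0,0],0,1],[[1.8,0,0],0,1],[[1.8,0,0],0,1],[[1.8,0,0],0,1]]' | head -2
python3 d.py 0.4915 0.3495 0.16 8.0
python3 -c "
from h import *
c=camera('wrist');cv2.imwrite('pics/w3.png',c['frame'])
c=camera('top');cv2.imwrite('pics/t3.png',cv2.resize(c['frame'][190:290,90:250],None,fx=4,fy=4))"
```

```text
time_s: 4.62
eef_pos: [0.4948, 0.3231, 0.1601]
time_s: 5.03
eef_pos: [0.4938, 0.3373, 0.1602]
t 5.03 pos [0.4938 0.3373 0.1602] jaw 8.0 open 21.8 F [-0.3 -1.1 -0.7]
shift cm [ 1.24 -0.06  0.02] turn rad -0.001 q [28. 20. 90. -0. 70. 20.]
```

View pics/w3.png

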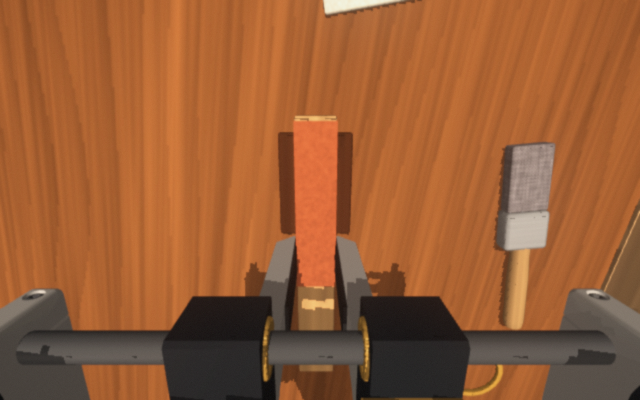

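View pics/t3.png

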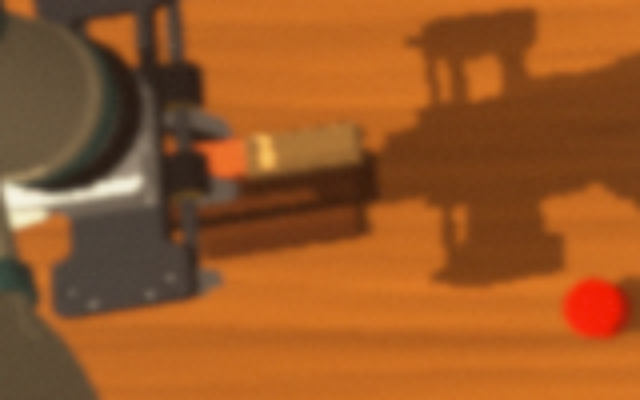

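The stick is lined up over the rest: its dark edges show evenly on both sides, at columns 280 and 352. I'll move it along and lower it.

```bash

python3 -m pendant '[[[1.2,-0.1,1.5],0,1],[[1.2,-0.1,3],0,1],[[1.2,-0.1,4.5],0,1],[[1.2,-0.1,5.5],0,1],[[1.2,-0.1,6],0,1]]' | head -2
python3 -m pendant '[[[0,0,0.2],0,1],[[0,0,0.4],0,1],[[0,0,0.6],0,1],[[0,0,0.6],0,1],[[0,0,0.6],0,1]]' | head -2
python3 d.py 0.4915 0.3495 0.0895 8.0
```

```text
time_s: 5.55
eef_pos: [0.4906, 0.3492, 0.099]
time_s: 5.97
eef_pos: [0.4913, 0.3506, 0.0949]
t 5.97 pos [0.4913 0.3506 0.0949] jaw 8.0 open 21.8 F [ 0.7 -1.  -0.7]
shift cm [-0.11 -0.    0.54] turn rad 0.0 q [29. 24. 94. -0. 62. 21.]
```

```bash

python3 -m pendant '[[[-0.1,0,0.15],0,1],[[-0.1,0,0.3],0,1],[[-0.1,0,0.45],0,1],[[-0.1,0,0.5],0,1],[[-0.1,0,0.5],0,1]]' | head -2
python3 d.py 0.4915 0.3495 0.0885 8.0
```

```text
time_s: 6.38
eef_pos: [0.4911, 0.3494, 0.0892]
t 6.38 pos [0.4911 0.3494 0.0892] jaw 8.0 open 22.0 F [-0.2  0.1 -1.1]
shift cm [0.   0.05 0.07] turn rad 0.0 q [29. 24. 95. -0. 61. 21.]
```

```bash

python3 -m pendant '[[[0,0,0.05],0,1],[[0,0,0.1],0,1],[[0,0,0.1],0,1],[[0,0,0.1],0,1],[[0,0,0.1],0,1]]' | head -2
python3 d.py 0.4915 0.3495 0.0885 8.0
```

```text
time_s: 6.8
eef_pos: [0.4912, 0.3495, 0.0885]
t 6.8 pos [0.4912 0.3495 0.0885] jaw 8.0 open 21.6 F [ 0.7 -0.9 -0.3]
shift cm [-0.01  0.02 -0.  ] turn rad 0.0 q [29. 24. 95. -0. 61. 21.]
```

```bash

python3 -m pendant '[[[0,0,0.05],0,1],[[0,0,0.1],0,1],[[0,0,0.1],0,0.7],[[0,0,0.1],0,0.3],[[0,0,0.1],0,0.1]]' | head -5
python3 -m pendant '[[[0,0,0],0,0.1],[[0,0,0],0,0.1],[[0,0,0],0,0.1],[[0,0,-1],0,0.1],[[0,0,-2.5],0,0.1]]' | head -5
python3 -m pendant '[[[0,0,-2],0,0.1],[[0,0,-4],0,0.1],[[0,0,-6],0,0.1],[[0,0,-8],0,0.1],[[0,0,-8],0,0.1]]' | head -5
python3 -c "
from h import *
c=camera('wrist');cv2.imwrite('pics/w4.png',c['frame'])
P=cloud(c);m=(P[...,2]>.066)&(P[...,2]<.082)&(abs(P[...,0]-.49)<.05)&(abs(P[...,1]-.35)<.1)
Q=P[m];print(len(Q),np.median(Q[:,2]),cv2.minAreaRect((Q[:,:2]*1000).astype(np.float32)))
"; python3 d.py 0.535 -0.033 0.16 4.4
```

```text
time_s: 7.22
eef_pos: [0.4913, 0.3495, 0.0876]
tcp_rot: [[-0.14, 0.99, 0.001], [0.99, 0.14, 0.0], [0.0, 0.001, -1.0]]
ft_force: [0.2, -0.3, 0.2]
opening: 0.336
time_s: 7.63
eef_pos: [0.4902, 0.3489, 0.1116]
tcp_rot: [[-0.139, 0.99, -0.003], [0.99, 0.139, -0.002], [-0.001, -0.003, -1.0]]
ft_force: [0.1, 0.1, 0.6]
opening: 0.451
time_s: 8.05
eef_pos: [0.4935, 0.3508, 0.1975]
tcp_rot: [[-0.14, 0.99, 0.008], [0.99, 0.14, 0.004], [0.003, 0.008, -1.0]]
ft_force: [0.5, 0.5, 0.4]
opening: 0.454
4220 0.0746052475738134 ((490.7107849121094, 349.5337829589844), (22.42994499206543, 159.34974670410156), 8.44555377960205)
t 8.1 pos [0.4925 0.3502 0.1952] jaw 8.0 open 42.6 F [ 0.1 -0.1 -0.4]
shift cm [-38.55  -1.16   3.44] turn rad 0.063 q [29. 19. 86. -0. 74. 21.]
```

View pics/w4.png

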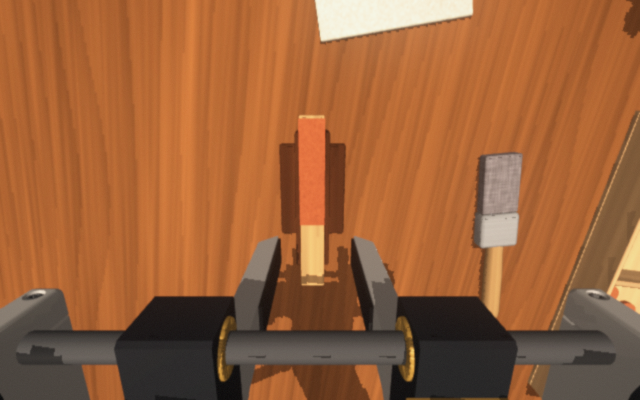

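The stick is on the rest, centred at (0.4907, 0.3495) with its top at 74.6 mm, against 74 expected. Next is bolt 1, with the fingers shut.

```bash

python3 -m pendant '[[[-4,-0.1,0],0.02,1],[[-8,-0.2,0.5],0.04,1],[[-12,-0.3,1],0.06,1],[[-16,-0.4,1.5],0.06,1],[[-20,-0.5,2],0.06,1]]' | head -2
python3 d.py 0.535 -0.033 0.16 4.4
```

```text
time_s: 8.52
eef_pos: [0.5131, 0.149, 0.171]
t 8.52 pos [0.5131 0.149  0.171 ] jaw 4.6 open 12.4 F [ 0.1  0.4 -0.7]
shift cm [-18.32   0.72   1.11] turn rad 0.004 q [ 9. 15. 97. -0. 69.  4.]
```

```bash

python3 -m pendant '[[[-4,0.2,0],0,1],[[-8,0.3,0],0,1],[[-12,0.4,0],0,1],[[-15.5,0.5,0],0,1],[[-17,0.7,0],0,1]]' | head -2
python3 -m pendant '[[[0,0,1],0,1],[[0,0,2],0,1],[[0,0,3],0,1],[[0,0,3],0,1],[[0,0,3],0,1]]' | head -2
python3 d.py 0.535 -0.033 0.09 4.4
python3 -c "
from h import *
c=camera('wrist');cv2.imwrite('pics/w5.png',c['frame'])
s=camera('side');cv2.imwrite('pics/s5.png',cv2.resize(s['frame'][110:260,260:420],None,fx=4,fy=4))
P=cloud(c)
th=np.radians(4.4);ex=np.array([np.cos(th),np.sin(th)]);ey=np.array([-ex[1],ex[0]])
for b in ([.535,-.033],[.542,-.127],[.5497,-.222]):
  m=(P[...,2]>.053)&(P[...,2]<.063)&(np.hypot(P[...,0]-b[0],P[...,1]-b[1])<.02);Q=P[m];print(len(Q), Q.mean(0) if len(Q) else 0)
"
```

```text
time_s: 8.93
eef_pos: [0.534, -0.0223, 0.1712]
time_s: 9.35
eef_pos: [0.5335, -0.0167, 0.141]
t 9.35 pos [ 0.5335 -0.0167  0.141 ] jaw 4.7 open 0.2 F [-0.5 -0.4  0.3]
shift cm [-1.64  0.03  5.1 ] turn rad 0.005 q [ -9.  16.  99.   0.  65. -14.]
190 [ 0.53409078 -0.02766095  0.05775225]
5 [ 0.54105867 -0.11875562  0.05499068]
0 0
```

View pics/w5.png

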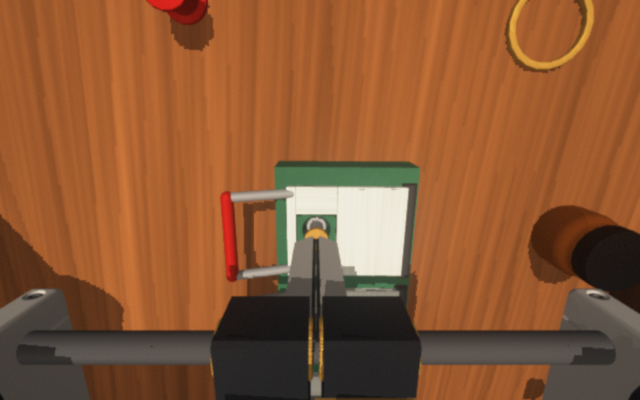

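View pics/s5.png

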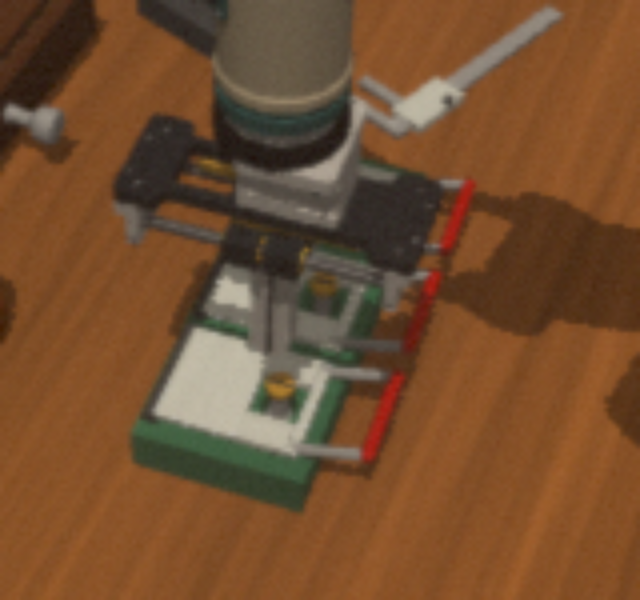

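Bolt 1 shows at (316,232), directly ahead of the shut fingers. In the side crop it stands at (280,382), with the fingertip still behind it at about (280,350). I'll move over it and go down.

```bash

python3 -m pendant '[[[-1.6,0.1,1],0,1],[[-1.6,0.1,2.5],0,1],[[-1.6,0.1,4],0,1],[[-1.6,0.1,4.8],0,1],[[-1.6,0.1,4.8],0,1]]' | head -2
python3 -m pendant '[[[0,0,0],0,1],[[0,0,0.2],0,1],[[0,0,0.4],0,1],[[0,0,0.4],0,1],[[0,0,0.4],0,1]]' | head -2
python3 d.py 0.535 -0.033 0.083 4.4
```

```text
time_s: 9.87
eef_pos: [0.5359, -0.0334, 0.0932]
time_s: 10.28
eef_pos: [0.5372, -0.034, 0.0908]
t 10.28 pos [ 0.5372 -0.034   0.0908] jaw 4.6 open 0.6 F [ 0.2  0.3 -0.7]
shift cm [ 0.12 -0.21  0.78] turn rad 0.003 q [-11.  19. 103.  -0.  58. -16.]
```

```bash

python3 -m pendant '[[[0.1,-0.2,0.3],0,1],[[0.1,-0.2,0.6],0,1],[[0.1,-0.2,0.8],0,1],[[0.1,-0.2,0.9],0,1],[[0.1,-0.2,1.0],0,1]]' | head -2
python3 d.py 0.535 -0.033 0.083 4.4
```

```text
time_s: 10.7
eef_pos: [0.5346, -0.0331, 0.0826]
t 10.7 pos [ 0.5346 -0.0331  0.0826] jaw 4.6 open 0.2 F [-6.8  1.1 23.2]
shift cm [ 0.01  0.04 -0.04] turn rad 0.003 q [-11.  20. 104.  -0.  57. -16.]
```

Bolt 1 pushed back with 23 N after about 0.5 mm, so it's tight. On to bolt 2.

```bash

python3 -m pendant '[[[0,0,-1.5],0,1],[[0,0,-3],0,1],[[-3.5,0,-3],0,1],[[-7,0,-3],0,1],[[-9.4,0,-3],0,1]]' | head -2
python3 -m pendant '[[[0,0,0],0,1],[[0,0,0.7],0,1],[[0,0,1.4],0,1],[[0,0,1.8],0,1],[[0,0,1.8],0,1]]' | head -5
python3 d.py 0.542 -0.127 0.085 4.4
```

```text
time_s: 11.12
eef_pos: [0.543, -0.129, 0.1108]
time_s: 11.53
eef_pos: [0.541, -0.1253, 0.0908]
tcp_rot: [[-0.081, 0.997, -0.003], [0.997, 0.081, 0.001], [0.002, -0.003, -1.0]]
ft_force: [0.3, 0.2, -0.6]
opening: 0.005
t 11.53 pos [ 0.541  -0.1253  0.0908] jaw 4.7 open 0.5 F [ 0.3  0.2 -0.6]
shift cm [-0.18  0.08  0.58] turn rad 0.004 q [-20.  21. 100.   0.  59. -25.]
```

```bash

python3 -m pendant '[[[-0.1,0.1,0.3],0,1],[[-0.1,0.1,0.6],0,1],[[-0.1,0.1,0.8],0,1],[[-0.1,0.1,0.9],0,1],[[-0.1,0.1,1.0],0,1]]' | head -5
python3 d.py 0.542 -0.127 0.083 4.4
```

```text
time_s: 11.95
eef_pos: [0.5434, -0.1275, 0.0825]
tcp_rot: [[-0.08, 0.997, -0.0], [0.997, 0.08, 0.0], [0.0, -0.0, -1.0]]
ft_force: [-0.2, 1.7, 1.0]
opening: 0.006
t 11.95 pos [ 0.5434 -0.1275  0.0825] jaw 4.6 open 0.6 F [-0.2  1.7  1. ]
shift cm [ 0.06 -0.14 -0.05] turn rad 0.003 q [-20.  21. 101.   0.  58. -25.]
```

```bash

python3 -m pendant '[[[0,0,0.1],0,1],[[0,0,0.2],0,1],[[0,0,0.2],0,1],[[0,0,0.2],0,1],[[0,0,0.2],0,1]]' | head -5
python3 d.py 0.542 -0.127 0.083 4.4
```

```text
time_s: 12.37
eef_pos: [0.5436, -0.1281, 0.0805]
tcp_rot: [[-0.08, 0.997, 0.0], [0.997, 0.08, -0.0], [-0.001, 0.0, -1.0]]
ft_force: [0.4, 0.3, -0.5]
opening: 0.005
t 12.37 pos [ 0.5436 -0.1281  0.0805] jaw 4.6 open 0.5 F [ 0.4  0.3 -0.5]
shift cm [ 0.12 -0.15 -0.25] turn rad 0.003 q [-20.  22. 101.  -0.  58. -25.]
```

```bash

python3 -m pendant '[[[0,0,0.1],0,1],[[0,0,0.2],0,1],[[0,0,0.3],0,1],[[0,0,0.4],0,1],[[0,0,0.4],0,1]]' | head -5
python3 d.py 0.542 -0.127 0.074 4.4
```

```text
time_s: 12.78
eef_pos: [0.5436, -0.128, 0.0763]
tcp_rot: [[-0.08, 0.997, 0.0], [0.997, 0.08, -0.0], [-0.0, 0.0, -1.0]]
ft_force: [-0.1, -0.6, 0.9]
opening: 0.006
t 12.78 pos [ 0.5436 -0.128   0.0763] jaw 4.6 open 0.5 F [-0.1 -0.6  0.9]
shift cm [ 0.11 -0.15  0.23] turn rad 0.003 q [-20.  22. 101.  -0.  57. -25.]
```

```bash

python3 -m pendant '[[[0,0,0.1],0,1],[[0,0,0.15],0,1],[[0,0,0.2],0,1],[[0,0,0.25],0,1],[[0,0,0.25],0,1]]' | head -5
python3 d.py 0.542 -0.127 0.074 4.4
```

```text
time_s: 13.2
eef_pos: [0.5436, -0.128, 0.0752]
tcp_rot: [[-0.08, 0.997, 0.001], [0.997, 0.08, -0.001], [-0.001, 0.001, -1.0]]
ft_force: [-2.8, 0.1, 8.9]
opening: 0.007
t 13.2 pos [ 0.5436 -0.128   0.0752] jaw 4.6 open 0.6 F [-2.8  0.1  8.9]
shift cm [ 0.11 -0.16  0.12] turn rad 0.003 q [-20.  22. 101.  -0.  57. -25.]
```

Bolt 2 sank freely to the 8 mm stop, reaching 8.9 N only at the bottom. I'll lift off, check that it stays down, and move over bar 2.

```bash

python3 -m pendant '[[[0,0,-2],0,1],[[0,0,-5],0,0.5],[[0,-2,-7],0,0.1],[[0,-5,-7],0,0.1],[[-0.5,-7,-7],0,0.1]]' | head -5
python3 -m pendant '[[[0,0,0],0,0.1],[[0,0,0],0,0.1],[[0,0,0],0,0.1],[[0,0,0],0,0.1],[[0,0,0],0,0.1]]' | head -5
python3 d.py 0.4727 -0.1329 0.06 4.4
python3 -c "
from h import *
c=camera('wrist');cv2.imwrite('pics/w6.png',c['frame'])
s=camera('side');cv2.imwrite('pics/s6.png',cv2.resize(s['frame'][130:230,270:390],None,fx=5,fy=5))
P=cloud(s)
for b in ([.535,-.033],[.542,-.127],[.5497,-.222]):
  m=(P[...,2]>.046)&(P[...,2]<.063)&(np.hypot(P[...,0]-b[0],P[...,1]-b[1])<.012);Q=P[m];print('bolt',len(Q), np.percentile(Q[:,2],80) if len(Q) else 0)
P=cloud(c)
m=(P[...,2]>.05)&(P[...,2]<.063)&(abs(P[...,0]-.472)<.02)&(abs(P[...,1]+.133)<.03);Q=P[m];print('bar',len(Q),Q.mean(0) if len(Q) else 0, Q[:,2].max() if len(Q) else 0)
"
```

```text
time_s: 13.62
eef_pos: [0.4728, -0.1377, 0.1449]
tcp_rot: [[-0.081, 0.997, 0.001], [0.997, 0.081, -0.0], [-0.0, 0.001, -1.0]]
ft_force: [0.0, -0.8, -0.5]
opening: 0.254
time_s: 14.03
eef_pos: [0.4751, -0.1383, 0.1437]
tcp_rot: [[-0.08, 0.997, 0.0], [0.997, 0.08, 0.0], [0.0, 0.0, -1.0]]
ft_force: [-0.1, 1.6, -0.2]
opening: 0.451
t 14.03 pos [ 0.4751 -0.1383  0.1437] jaw 4.6 open 42.4 F [-0.1  1.6 -0.2]
shift cm [ 0.56 -0.2   8.37] turn rad 0.004 q [-24.  13. 104.   0.  64. -29.]
bolt 46 0.0581368674206727
bolt 36 0.05112230109484983
bolt 36 0.058694928226269205
bar 901 [ 0.47193984 -0.13214022  0.05838804] 0.06145091042609421
```

View pics/w6.png

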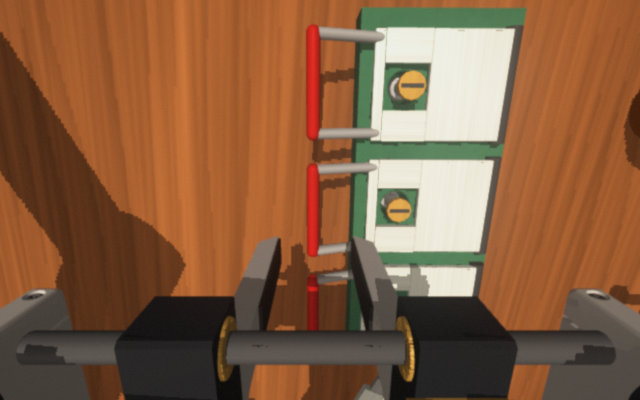

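View pics/s6.png

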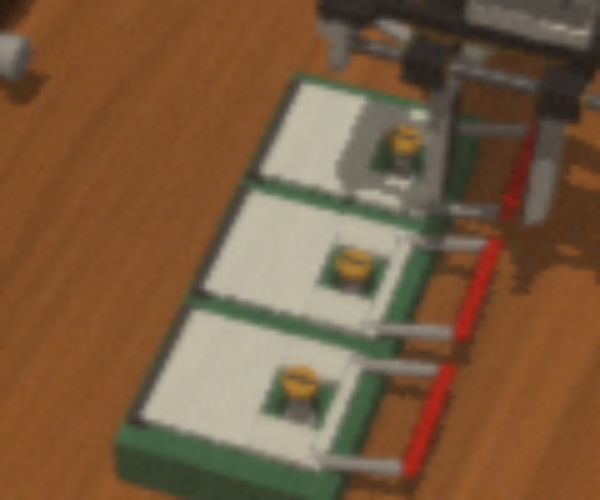

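Bolt 2 has stayed down at 51 mm, with the others at 58 mm. In the wrist view bar 2 is at (313,210), within the jaw gap of columns 275–360. I'll lower over it.

```bash

python3 -m pendant '[[[0.5,-0.2,0],0,0.1],[[0.5,-0.3,1.5],0,0.1],[[0.5,-0.3,3],0,0.1],[[0.5,-0.3,4],0,0.1],[[0.5,-0.3,4],0,0.1]]' | head -5
python3 -m pendant '[[[0,0,1],0,0.1],[[0,0,2],0,0.1],[[0,0,3],0,0.1],[[0,0,4],0,0.1],[[0,0,4.4],0,0.1]]' | head -5
python3 -m pendant '[[[0,0,0],0,0.1],[[0,0,0],0,0.1],[[0,0,0],0,0.1],[[0,0,0],0,0.1],[[0,0,0],0,0.1]]' | head -5
python3 d.py 0.472 -0.1327 0.06 4.4
```

```text
time_s: 14.55
eef_pos: [0.4692, -0.1326, 0.102]
tcp_rot: [[-0.08, 0.997, -0.004], [0.997, 0.08, 0.002], [0.002, -0.004, -1.0]]
ft_force: [-0.5, 0.8, -0.7]
opening: 0.451
time_s: 14.97
eef_pos: [0.4704, -0.1332, 0.0594]
tcp_rot: [[-0.08, 0.997, -0.001], [0.997, 0.08, 0.001], [0.001, -0.001, -1.0]]
ft_force: [-0.6, 1.0, -0.2]
opening: 0.451
time_s: 15.38
eef_pos: [0.4711, -0.1338, 0.0605]
tcp_rot: [[-0.08, 0.997, 0.001], [0.997, 0.08, -0.001], [-0.001, 0.001, -1.0]]
ft_force: [0.1, -0.3, -0.2]
opening: 0.449
t 15.38 pos [ 0.4711 -0.1338  0.0605] jaw 4.6 open 42.2 F [ 0.1 -0.3 -0.2]
shift cm [0.1  0.1  0.05] turn rad 0.003 q [-24.  18. 111.  -0.  51. -29.]
```

```bash

python3 -m pendant '[[[0,0.1,0],0,0.6],[[0,0.1,0],0,1],[[0,0.1,0],0,1],[[0,0.1,0],0,1],[[0,0.1,0],0,1]]' | head -5
python3 -m pendant '[[[0,0,0],0,1],[[0,0,0],0,1],[[0,0,0],0,1],[[0,0,0],0,1],[[0,0,0],0,1]]' | head -5
python3 -c "
from h import *
s=camera('side');cv2.imwrite('pics/s7.png',cv2.resize(s['frame'][130:230,290:410],None,fx=5,fy=5))"
```

```text
time_s: 15.8
eef_pos: [0.4717, -0.1336, 0.06]
tcp_rot: [[-0.08, 0.997, -0.0], [0.997, 0.08, -0.0], [-0.0, -0.0, -1.0]]
ft_force: [-0.5, -0.2, 1.1]
opening: 0.136
time_s: 16.22
eef_pos: [0.4724, -0.1336, 0.06]
tcp_rot: [[-0.08, 0.997, 0.001], [0.997, 0.08, -0.0], [-0.0, 0.001, -1.0]]
ft_force: [3.5, 1.1, -2.1]
opening: 0.096
```

View pics/s7.png

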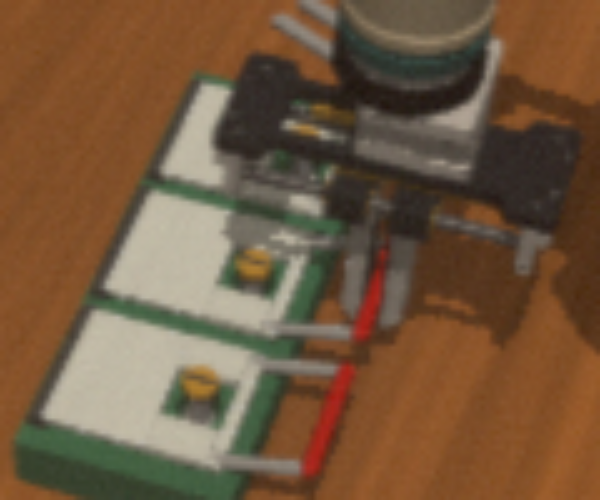

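The grip closed at 9 mm on the 10 mm bar of cap 2. I'll swing it up along the arc.

```bash

python3 -m pendant '[[[0,0.1,-0.6],0,1],[[0,0.2,-1.3],0,1],[[0,0.4,-1.9],0,1],[[0,0.5,-2.5],0,1],[[0,0.7,-3.1],0,1]]'
python3 d.py 0.477 -0.1327 0.095 4.4
```

```text
time_s: 16.68
eef_pos: [0.4801, -0.1331, 0.0917]
tcp_rot: [[-0.079, 0.997, 0.003], [0.997, 0.079, -0.0], [-0.001, 0.003, -1.0]]
ft_force: [6.1, 1.2, -4.6]
opening: 0.1
t 16.68 pos [ 0.4801 -0.1331  0.0917] jaw 4.6 open 9.4 F [ 6.1  1.2 -4.6]
shift cm [ 0.07 -0.31 -0.33] turn rad 0.003 q [-24.  16. 108.   0.  56. -28.]
```

```bash

python3 -m pendant '[[[0,0.2,-0.6],0,1],[[0,0.5,-1.2],0,1],[[0,0.75,-1.75],0,1],[[0,1.05,-2.3],0,1],[[0,1.4,-2.85],0,1]]'
python3 -m pendant '[[[0,0.35,-0.55],0,1],[[0,0.7,-1.05],0,1],[[0,1.1,-1.55],0,1],[[0,1.55,-2.05],0,1],[[0,1.95,-2.5],0,1]]'
python3 -c "
from h import *
s=camera('side');cv2.imwrite('pics/s8.png',cv2.resize(s['frame'][120:230,290:410],None,fx=5,fy=5))"
```

```text
time_s: 17.1
eef_pos: [0.4938, -0.1321, 0.1199]
tcp_rot: [[-0.08, 0.997, 0.002], [0.997, 0.08, -0.001], [-0.001, 0.002, -1.0]]
ft_force: [4.5, -0.4, -6.1]
opening: 0.095
time_s: 17.52
eef_pos: [0.5123, -0.1306, 0.1445]
tcp_rot: [[-0.08, 0.997, -0.0], [0.997, 0.08, -0.001], [-0.001, -0.0, -1.0]]
ft_force: [4.2, -1.3, -6.5]
opening: 0.101
```

View pics/s8.png

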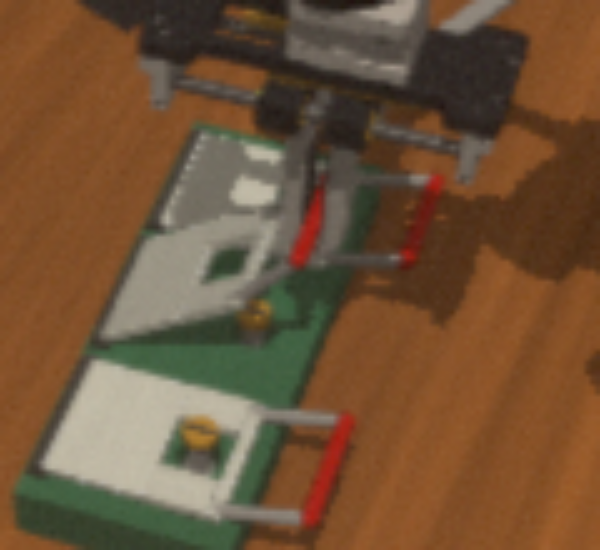

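Cap 2 is rising, the bar is in the fingers at (308,230), and the other caps are flat. I'll do the last stretch to 45°.

```bash

python3 -m pendant '[[[0,0.45,-0.45],0,1],[[0,0.95,-0.87],0,1],[[0,1.4,-1.28],0,1],[[0,1.4,-1.28],0,1],[[0,1.4,-1.28],0,1]]'
python3 -m pendant '[[[0,0,0],0,1],[[0,0,0],0,1],[[0,0,0],0,1],[[0,0,0],0,1],[[0,0,0],0,1]]'
python3 - <<'E'
from h import *
s=camera('side');cv2.imwrite('pics/s9.png',cv2.resize(s['frame'][100:230,280:400],None,fx=4,fy=4))
t=camera('top');cv2.imwrite('pics/t9.png',t['frame'])
p=observe()["eef_pos"];bar=p-[0,0,.006]
bx=np.array([.472,-.1327]);th=np.radians(4.4);ex=np.array([np.cos(th),np.sin(th)]);H=bx+.145*ex
print(p,"angle",np.degrees(np.arctan2(bar[2]-.036,(H-bar[:2])@ex))-7.08, "R",np.hypot(bar[2]-.036,(H-bar[:2])@ex))
# plate angle from depth
P=cloud(s);q=(P[...,:2]-H)@np.stack([ex,np.array([-ex[1],ex[0]])],1)
m=(q[...,0]>-.09)&(q[...,0]<-.01)&(abs(q[...,1]-.025)<.012)&(P[...,2]>.05)&(P[...,2]<.12)
a=np.polyfit(q[m][:,0],P[m][:,2],1);print(m.sum(),"plate slope deg",np.degrees(np.arctan(-a[0])))
E
```

```text
time_s: 17.98
eef_pos: [0.526, -0.1296, 0.1576]
tcp_rot: [[-0.08, 0.997, -0.0], [0.997, 0.08, -0.001], [-0.001, -0.0, -1.0]]
ft_force: [2.4, -2.9, -3.3]
opening: 0.1
time_s: 18.4
eef_pos: [0.5257, -0.1296, 0.1574]
tcp_rot: [[-0.08, 0.997, -0.001], [0.997, 0.08, -0.001], [-0.001, -0.001, -1.0]]
ft_force: [0.7, -3.8, -2.3]
opening: 0.1
[ 0.52565416 -0.12951607  0.1573348 ] angle 44.56687546548139 R 0.14707294182050415
106 plate slope deg 45.240962061222376
```

View pics/s9.png

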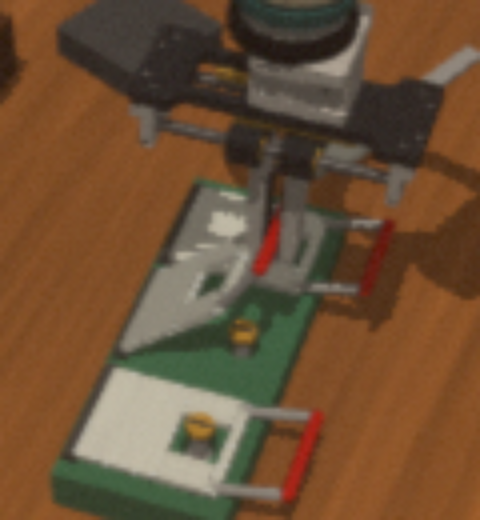

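View pics/t9.png

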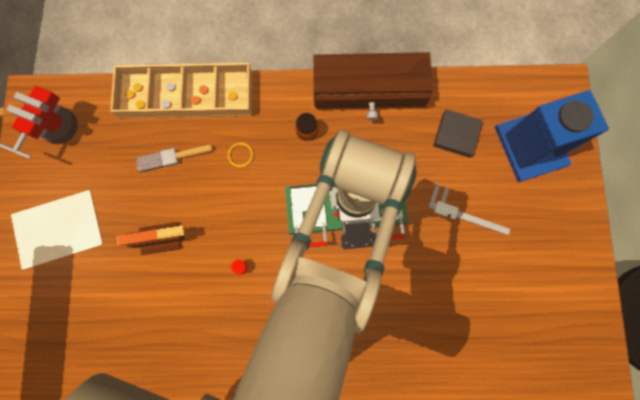

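The side view shows cap 2 at about 45° (44.6° from the arm pose, 45.2° from depth), with the bar gripped at (267,245) and caps 1 and 3 flat. The top view shows the stick on the rest at (150,236) and nothing else moved. I'll hand it in.

```bash
python3 -c "
from bench import sign_off,observe
print(sign_off())"
```

```text
the job is handed in; nothing more can be done
None
```

The job is done and handed in at about 18.5 s: the stick is on its rest, bolt 2 is the loose one, and its cap is held open at about 45°.

- **Stick:** I laid it along the top of the rail and let go. The wrist camera then put its centre within about 1 mm of the rail's centre, with its top at 74.6 mm (74 expected).
- **Bolts:** Bolt 1 pushed back with about 23 N after about half a millimetre, so it is tight. Bolt 2 sank freely to its 8 mm stop and stayed down; the side camera read it at 51 mm, against 58 mm for the other two. I did not tap bolt 3, since only one bolt is loose.
- **Cap 2:** I swung it up by its red bar and finished with the bar still in the gripper. The angle came out at 44.6° from the arm pose and 45.2° from the depth image.
- **Rest of the bench:** In the last pictures caps 1 and 3 are shut, the stick is on its rest, and the other objects look unmoved.
- **Disagreements:** Early two-view heights came out about 5 mm below the depth maps. I used the depth heights, and the later contacts agreed with them. The first grasp pose was a few millimetres off and I corrected it before closing the fingers.

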